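# Dial the preset on a tattoo power unit and load it

### The arm

A 7-joint arm with a two-finger parallel gripper is mounted at the origin on the work surface. World frame = base frame: x ahead of the robot, y to its left, z up, the work surface at z = 0. Lengths are in mm, angles in rad, forces in N, time in s.
With the tool pointing down it reaches from about 400 to 875 mm from the base axis. Payload 4.4 kg.
Tool frame: the origin (TCP) lies at the very end of the fingers, on their centre line; the grasp point (between the pads) lies 19 mm behind it; y points along the fingers, z is the direction in which the jaws open and shut, and the axes are right-handed (so a half turn about y gives the same grasp; the last joint's range is limited). The gripper opens to 85 mm and grips with 20 to 120 N. Pads are 22 mm wide; open, the fingers measure 114 mm over their backs; the gripper's body (76 mm by 85 mm) begins 54 mm behind the grasp point. The pads swing forward as they close: fully open they stand 13 mm farther back than shut.
Start: joints at [1.231, 0.628, 0.038, 1.517, -0.027, 0.996, -0.02], TCP at [175.782, -625.794, 231.313] pointing down, gripper open.
Joint ranges: [-3.06, 3.06], [-0.37, 2.12], [-1.25, 1.32], [0.18, 2.47], [-1.1, 4.24], [0.23, 1.98], [-2.94, 2.94]. Speed limits (rad/s): [2.57, 2.57, 3.14, 3.14, 3.14, 3.14, 3.14].

### API

Orientations are given as [roll, pitch, yaw] about the fixed x, y, z axes, in that order (R = Rz(yaw) Ry(pitch) Rx(roll)).
In Python, from cell import * gives the robot as it stands.
- The arm moves only by the tool apply_moves, never from a script. Its argument "targets" is a list of rows, each a list of 6 numbers: the shift along the tool's x, y, z in units of 40 mm (1.0 is 40 mm), then the turn, a rotation vector about the tool's x, y, z in units of 8 degrees (1.0 is 8 degrees). A call has 1 to 12 rows; each row shifts and turns the commanded pose from where the row before left it, along the tool's axes as they then stand; what a row does not reach is not made up. A row lasts 1/8 s, in which the tool goes at most 62.5 mm and 10.7 degrees, less where a joint would pass 70% of its speed; a pose out of reach is approached as far as the arm can. A call is refused whole if a number of a shift passes 1 or a number of a turn 1, either way. A call with a gripper value outside its range is refused whole. "jaw" is the gripper command: -1 is shut, 1 is fully open, values between are in proportion, set as the call begins (left out, the last holds). The fingers move at their own pace and stop on an object; the grip force is fixed at half the most. Time passes only in rows, so rows that do not move let the fingers close. It gives the time, the measured TCP pose, the force and the opening at its end, in the units of the state.
- read_state(): the state, without advancing time (a new reading comes with each control period).
- get_image(name): name is "scene" or "side" or "wrist"; returns the picture (384x512x3 uint8, red, green, blue); there is no depth.
- calibration(name): a dict with "fx", "fy", "cx", "cy" (pixels), "world_from_camera" (4x4, takes a point from camera to world coordinates). Camera axes: x right, y down, z forward; pixel columns grow to the right and rows downward; lengths in mm; the calibration is good to about 2 mm. A picture is of the moment at which its call begins: read the wrist's pose just before it. calibration takes no time and is no camera call; for the wrist camera it gives the pose at the moment of the call.
- finish_job(): hands the job in, once; it reports no verdict.
The state is a dict: "clock": time; "qpos": joint angles; "qd": joint speeds; "tau": joint torques, N m; "eef_pos": TCP position; "tool_rot": TCP orientation; "force": force on the tool from outside, world axes, zero at the start; "torque": the same for the moment, N m; "width": finger opening in mm.
Only numpy, scipy, OpenCV 4.12 (cv2) and the standard library are available. Lean on these libraries where they do the work, as an engineer would, in place of code of your own. Each camera call takes 0.05 s, during which the arm holds its last target. There are 200 camera calls.

### The job

Set the three thumbwheels of the power unit to 5, 1, 4 (left, middle, right as seen from the robot), turning each wheel gently by stroking its top until its line stands at the right tick (0 nearest the robot, 6 farthest). Only when all three are set, press the round load key beside them gently, fully down, and let it go. Leave the bottles, the pen and the cup as they stand.

Things in the scene. Friction and masses are not known exactly. Their poses are not given: they have to be found in the camera images.
- unit: Power unit: grey box, aluminium deck, 150 (x) by 260 (y) by 65 mm high, fixed to the table. Origin: centre of its underside; +x away from the robot, +y to the robot's left; yaw varies. Three wheels side by side at x = 0, y = 66, 30, -6 mm (left, middle, right) between 8 mm thick fixed pale cheeks that rise 20 mm above the deck; load key at x = 0, y = -85 mm.
- slot_left (a point): Fixed point of the unit at deck height (65 mm), on the nominal axle in the middle of the left wheel: black, 56 mm diameter, 16 mm wide, axle level along the unit's y. The point does not follow the wheel: each wheel's untouched crown stands somewhere 24 to 32 mm above this point, found only by touch.
- slot_middle (a point): The same point for the middle wheel (all three are alike). A wheel is sprung: it sinks 0.4 mm per newton pressed on its crown. It turns against friction of about 2.2 N at the rim when its crown is stroked with shut fingertips, and slips under a press lighter than about 4 N. Over 14 N harms it; 6 to 9 N works.
- slot_right (a point): The same point for the right wheel. Wheels are 36 mm apart along the unit's y; left is +y.
- wheel_left (a joint): Angle of the left wheel, rad = 0.4 x digit (digit 5 at 2.0; stops at -0.15 and 2.55). Grows as its top is stroked away from the robot (+x of the unit). Its white line, over rim and sides, leans 1.2 rad from upright towards the robot at digit 0, is upright at 3 and leans 1.2 rad away at 6; seven dark ticks 0.4 rad apart on the cheeks beside it mark 0 to 6. Stays where left, no clicks.
- wheel_middle (a joint): Angle of the middle wheel, rad = 0.4 x digit (digit 1 at 0.4; stops at -0.15 and 2.55). Grows as its top is stroked away from the robot (+x of the unit). Its white line, over rim and sides, leans 1.2 rad from upright towards the robot at digit 0, is upright at 3 and leans 1.2 rad away at 6; seven dark ticks 0.4 rad apart on the cheeks beside it mark 0 to 6. Stays where left, no clicks.
- wheel_right (a joint): Angle of the right wheel, rad = 0.4 x digit (digit 4 at 1.6; stops at -0.15 and 2.55). Grows as its top is stroked away from the robot (+x of the unit). Its white line, over rim and sides, leans 1.2 rad from upright towards the robot at digit 0, is upright at 3 and leans 1.2 rad away at 6; seven dark ticks 0.4 rad apart on the cheeks beside it mark 0 to 6. Stays where left, no clicks.
- key (a joint): Load key: how far it is pressed, m; 0 up, 0.006 fully down. Sprung round button 28 mm across in a low housing at the unit's right end; takes 5 N to go fully down and springs back. It loads whatever the wheels show, so press it only when all three are set.
- key_top (a point): Centre of the load key's top face; it sinks with the key.
- ink_a: White ink bottle with a black cap, 36 mm across, 95 mm tall, standing at the unit's left side. Origin at the centre of its underside. Leave alone.
- ink_b: A second such ink bottle. Leave alone.
- pen: Tattoo pen standing on its back end: blue metal body, steel grip, clear tip, 32 mm across, 124 mm tall. Origin at the centre of its underside. Leave alone.
- cup: Steel rinse cup, 60 mm across, 60 mm tall. Origin at the centre of its underside. Leave alone.

How it is judged (in metres and radians):
On the way, in this order (a step that is already met when the one before it is completed fails the run):
1. all three wheels stand at 5, 1, 4 (within 0.1 rad, a quarter of a digit) (value of joint wheel_left between 1.9 and 2.1 rad and value of joint wheel_middle between 0.3 and 0.5 rad and value of joint wheel_right between 1.5 and 1.7 rad), for 0.2 s.
2. the load key is pressed fully down with the wheels at the code (all of step 1 and value of joint key above 0.0048 m), for 0.1 s.
3. the load key is let go (value of joint key below 0.0015 m), for 0.1 s.
At the end, for the whole second after the job is handed in: The wheels stand at 5, 1, 4 (2.0, 0.4, 1.6 rad, each within 0.1 rad) and at rest, the load key has been pressed and is up again (under 1.5 mm), and the bottles, pen and cup still stand upright (all of step 1 and value of joint key below 0.0015 m and velocity of joint each of wheel_left, wheel_middle, wheel_right below 0.05 rad/s and angle between each of ink_a, ink_b, pen, cup's own z axis and vertical below 0.15 rad); the robot touches nothing.
It fails at once if more than 14 N on a wheel (contact force between anything else and wheel_left above 14 N or contact force between anything else and wheel_middle above 14 N or contact force between anything else and wheel_right above 14 N).
It fails at once if the load key pressed half down or more while a wheel is off the code (value of joint key above 0.003 m and not (value of joint wheel_left between 1.88 and 2.12 rad and value of joint wheel_middle between 0.28 and 0.52 rad and value of joint wheel_right between 1.48 and 1.72 rad)).
It fails at once if the load key hit harder than 25 N (contact force between anything else and key above 25 N).
It fails at once if a bottle, the pen or the cup moved by more than 20 mm (distance of any of ink_a, ink_b, pen, cup from where it was at the start of the episode above 0.02 m).
It also fails if it takes over 72 s, if anything falls off the work surface, if the arm or the gripper's body presses on something with over 40 N, if the wrist force passes 120 N, or if a joint passes its speed limit or range.

## Working session

There is one attempt and no reset: what is moved stays moved. The work goes in short steps, Python scripts to look and compute and a tool call to move; the robot and the scene stay as the last step left them, time stands still between calls to the robot, and variables do not carry over. Pictures are saved under pics/ and viewed, about 8 in all and at most 12, crops included, and the job is handed in when it is done.

Besides the shell and the picture viewer there is one more tool, called after "Call:" as a command line: name --pt "numbers of a row" for each row, then --argument value for the rest. apply_moves: Moves the arm, as the interface text tells. Its arguments: {"type":"object","properties":{"targets":{"type":"array"},"jaw":{"type":"number"}},"required":["targets"]}

```bash
mkdir -p pics; ls
python3 - <<'E'
from cell import *
import cv2,numpy as np
s=read_state();print(s)
a=[get_image(n) for n in("scene","side")]
for n,i in zip(("scene","side"),a):
    cv2.imwrite(f"pics/{n}0.png",i[:,:,::-1]); c=calibration(n);print(n,c)
print(calibration("wrist"))
cv2.imwrite("pics/both0.png",cv2.resize(np.vstack(a)[:,:,::-1],None,fx=.78,fy=.78))
E
```

```text
pics
{'clock': 0.0, 'qpos': array([ 1.23122817,  0.62934903,  0.03839041,  1.51840497, -0.02700483,
        0.99631827, -0.02000126]), 'qd': array([ 0.00064661, -0.00014809,  0.00132845,  0.00024025,  0.0018356 ,
       -0.00056706,  0.00109956]), 'tau': array([ 4.35796237e-04, -5.63400435e+01,  1.22665823e+00, -1.93437159e+01,
        1.10451481e-02,  1.05519631e-02, -6.77296171e-06]), 'eef_pos': array([ 175.61515497, -625.14763155,  230.37446063]), 'tool_rot': array([-1.57275981e+00,  7.29496821e-06, -2.86778754e+00]), 'force': array([ 0.35486523,  0.3734995 , -0.73733577]), 'torque': array([ 0.06817361, -0.01643921, -0.00956517]), 'width': 85.35413068048898}
scene {'fx': 382.7816595886574, 'fy': 382.7816595886574, 'cx': 250.9590080921748, 'cy': 195.51173906703733, 'world_from_camera': array([[-7.32047254e-01,  3.74422805e-01, -5.69134766e-01,
         1.13283173e+03],
       [ 6.80826255e-01,  3.72491719e-01, -6.30654842e-01,
         6.46483078e+02],
       [-2.41335672e-02, -8.49151036e-01, -5.27598416e-01,
         5.84329301e+02],
       [ 0.00000000e+00,  0.00000000e+00,  0.0
[... 276 characters left out ...]
1,  4.47706043e-01, -4.94930547e-01,
         5.52549468e+02],
       [ 9.99748736e-05, -7.41526723e-01, -6.70923325e-01,
         7.51998215e+02],
       [ 0.00000000e+00,  0.00000000e+00,  0.00000000e+00,
         1.00000000e+00]])}
{'fx': 266.8071510966678, 'fy': 266.8071510966678, 'cx': 250.24202063005026, 'cy': 191.16032816649383, 'world_from_camera': array([[ 2.69841107e-01, -9.16393630e-01, -2.95649272e-01,
         2.52401537e+02],
       [-9.62902875e-01, -2.57430452e-01, -8.09173347e-02,
        -6.04587848e+02],
       [-1.95699572e-03,  3.06516357e-01, -9.51863379e-01,
         3.73830114e+02],
       [ 0.00000000e+00,  0.00000000e+00,  0.00000000e+00,
         1.00000000e+00]])}
```

View pics/both0.png

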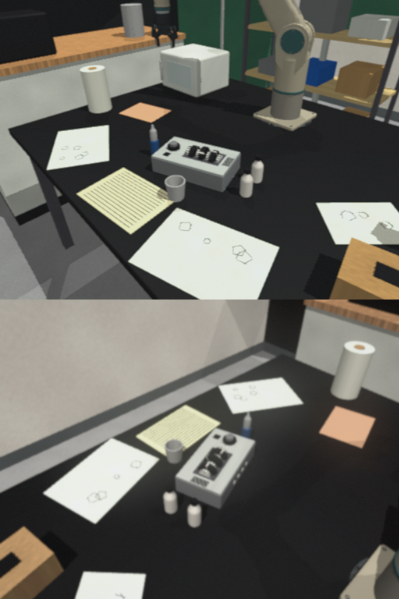

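The unit is visible in both views (scene ~(195,160), side ~(215,465) in the scaled picture). The bottles stand at its left, with the cup behind it and the pen by the key end. Next I'll enlarge both.

Run:
```python
import cv2,numpy as np
a=cv2.imread("pics/side0.png")[155:275,200:360]; b=cv2.imread("pics/scene0.png")[150:270,180:340]
f=lambda i:cv2.resize(i,None,fx=5,fy=5,interpolation=cv2.INTER_CUBIC)[:,:]
def grid(i,x0,y0,s):
    for k in range(0,160,20): cv2.putText(i,str(x0+k),(k*s,8),0,.3,(0,255,255)); cv2.line(i,(k*s,0),(k*s,600),(0,120,120),1) if 0 else None
    for k in range(0,120,20): cv2.putText(i,str(y0+k),(0,k*s+4),0,.3,(0,255,255))
    return i
cv2.imwrite("pics/side0z.png",grid(f(a),200,155,5)); cv2.imwrite("pics/scene0z.png",grid(f(b),180,150,5))
```

```text
(no output)
```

View pics/side0z.png

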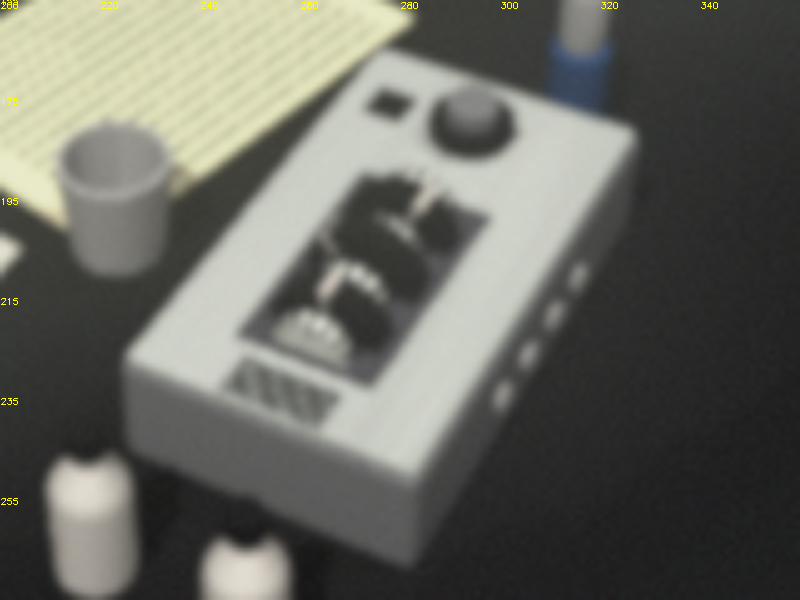

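The side view shows the deck corners, in full-image pixels, at about (283,250.6), (225,226), (275,164.4) and (327,181). The key is at about (294,178).

```bash
cat > h.py <<'E'
from cell import *
import cv2,numpy as np
from scipy.optimize import least_squares
from scipy.spatial.transform import Rotation as Ro
def proj(c,P):
    M=np.linalg.inv(c["world_from_camera"]);p=np.atleast_2d(P)@M[:3,:3].T+M[:3,3]
    return np.c_[c["fx"]*p[:,0]/p[:,2]+c["cx"],c["fy"]*p[:,1]/p[:,2]+c["cy"]]
def ray(c,uv,z):
    T=c["world_from_camera"];d=T[:3,:3]@[(uv[0]-c["cx"])/c["fx"],(uv[1]-c["cy"])/c["fy"],1];o=T[:3,3]
    return o+d*(z-o[2])/d[2]
def U(p,L):  # unit->world, p=x,y,yaw
    L=np.atleast_2d(L).astype(float);c,s=np.cos(p[2]),np.sin(p[2])
    return np.c_[p[0]+c*L[:,0]-s*L[:,1],p[1]+s*L[:,0]+c*L[:,1],L[:,2]]
E
python3 - <<'E'
from h import *
c=calibration("side")
uv=np.array([(283,250.6),(225,226),(275,164.4),(327,181)])
W=np.array([ray(c,q,65) for q in uv]);print(W.round(1))
print("sides",np.linalg.norm(np.diff(W[[0,1,2,3,0]],axis=0),axis=1))
L=[(-75,130,65),(75,130,65),(75,-130,65),(-75,-130,65)]
m=W.mean(0);d=W[0]-W[3]
r=least_squares(lambda p:(proj(c,U(p,L))-uv).ravel(),[m[0],m[1],np.arctan2(-d[0],d[1])])
p=r.x;print(p,r.fun.round(1));np.save("p.npy",p)
for n in("scene","side"):
    cc=calibration(n)
    q=U(p,L+[(0,66,95),(0,30,95),(0,-6,95),(0,-85,70)]);q2=proj(cc,q)
    i=cv2.imread(f"pics/{n}0.png")
    print(n,q2.round(1).tolist())
    for a in q2: cv2.circle(i,tuple(int(v*16) for v in a),16,(0,0,255),-1,shift=4)
    if n=="scene": cv2.imwrite("pics/ov.png",cv2.resize(i[150:270,180:340],None,fx=5,fy=5,interpolation=cv2.INTER_CUBIC))
print(U(p,[(0,66,65),(0,30,65),(0,-6,65),(0,-85,65)]))
E
```

```text
[[ 459.6  123.9   65. ]
 [ 597.   170.5   65. ]
 [ 682.8  -66.8   65. ]
 [ 547.2 -117.5   65. ]]
sides [145.11030519 252.25791217 144.82423674 256.79004231]
[5.72401197e+02 2.66017179e+01 3.47616215e-01] [ 0.9  0.4 -1.8  0.5 -0.2 -1.3  1.3 -0.4]
scene [[309.3, 192.9], [286.9, 224.0], [192.7, 198.3], [222.7, 172.9], [274.8, 191.2], [261.7, 188.1], [248.9, 185.0], [222.7, 186.9]]
side [[283.9, 251.0], [223.2, 226.5], [274.8, 163.1], [328.3, 180.6], [266.3, 210.3], [273.5, 200.6], [280.4, 191.3], [293.7, 180.1]]
[[549.91779743  88.65408874  65.        ]
 [562.18147005  54.80734098  65.        ]
 [574.44514267  20.96059323  65.        ]
 [601.35709093 -53.31421435  65.        ]]
```

View pics/ov.png

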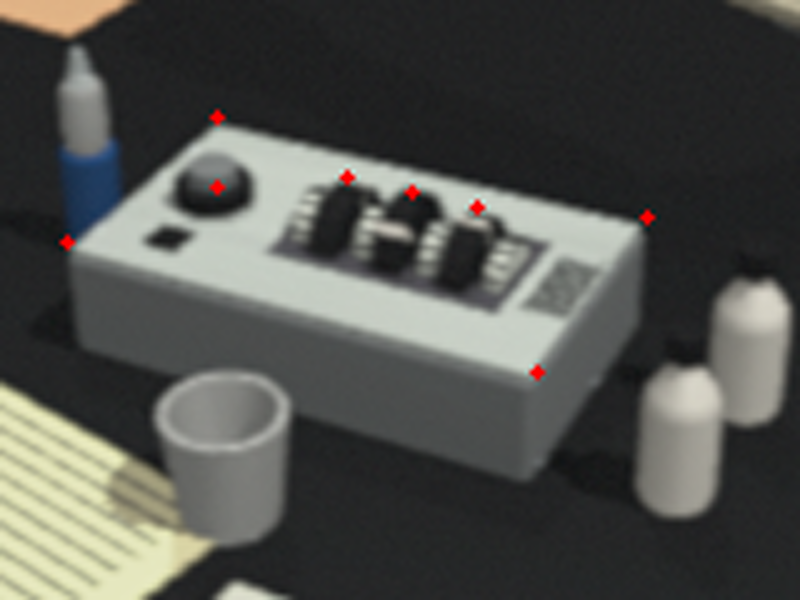

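Call:
apply_moves --pt "-0.5 0 -0.4 0 -0.53 0" --pt "-1 0 -0.9 0 0 0" --pt "-1 0 -0.9 0 0 0" --pt "-1 0 -0.9 0 0 0" --pt "-1 0 -0.9 0 0 0" --pt "-1 0 -0.9 0 0 0" --pt "-1 0 -0.9 0 0 0" --pt "-1 0 -0.9 0 0 0" --jaw -1

```text
clock: 1.1
eef_pos: [368.6, -271.0, 231.2]
tool_rot: [-1.571, 0.0, -2.794]
force: [0.5, -0.3, 0.1]
width: 0.2
```

Call:
apply_moves --pt "-1 0 -0.95 0 0 0" --pt "-1 0 -0.95 0 0 0" --pt "-1 0 -0.95 0 0 0" --pt "-1 0 -0.95 0 0 0" --pt "-1 0 -0.95 0 0 0" --pt "-0.8 0.3 -0.75 0 0 0" --pt "-0.5 0.7 -0.5 0 0 0" --pt "0 0.7 0 0 0 0" --pt "0 0.6 0 0 0 0" --pt "0 0.2 0 0 0 0" --pt "0 0 0 0 0 0"

```text
clock: 2.48
eef_pos: [523.0, 38.8, 131.2]
tool_rot: [-1.571, -0.001, -2.794]
force: [-0.1, -0.6, 0.7]
width: 0.2
```

Run:
```python
from h import *
s=read_state();c=calibration("wrist");i=get_image("wrist");print(s["eef_pos"],s["tool_rot"],s["force"])
np.save("c1.npy",c,allow_pickle=True)
cv2.imwrite("pics/w1.png",i[:,:,::-1])
p=np.load("p.npy");L=[(-75,130,65),(75,130,65),(75,-130,65),(-75,-130,65),(0,66,93),(0,30,93),(0,-6,93),(0,-85,75)]
q=proj(c,U(p,L));print(q.round(0).tolist())
i=cv2.resize(i[:,:,::-1],None,fx=1.56,fy=1.56,interpolation=cv2.INTER_CUBIC)
for a in q: cv2.circle(i,tuple(int(v*1.56) for v in a),2,(0,0,255),-1)
cv2.imwrite("pics/w1o.png",i)
```

```text
[523.02237896  38.75836561 131.16279918] [-1.57093829e+00 -7.30983464e-04 -2.79399423e+00] [-0.09199416 -0.59970705  0.65079379]
[[134.0, 240.0], [105.0, 49.0], [474.0, 48.0], [430.0, 240.0], [195.0, 162.0], [247.0, 162.0], [299.0, 162.0], [400.0, 157.0]]
```

View pics/w1o.png

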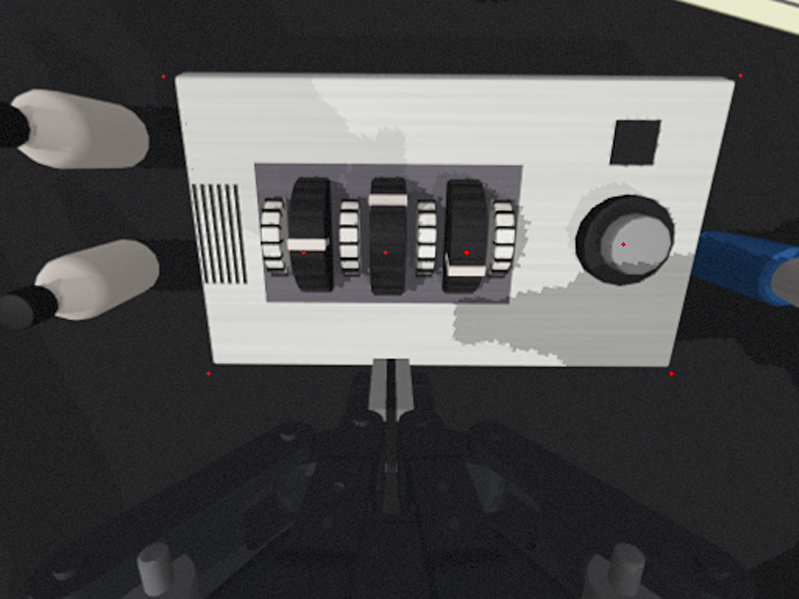

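The wrist view, in zoomed pixels, shows the deck corners at (178,76), (733,80), (670,366) and (214,364). The wheel lines are at left (308,244), middle (388,200) and right (465,271), and the key top is at (640,244).

```bash
cat >> h.py <<'E'
def angle(c,p,yw,uv,ax=65):  # wheel angle from the line's mid pixel (uv in image px)
    th=np.linspace(-.2,2.6,561);f=th-1.2
    q=proj(c,U(p,np.c_[28*np.sin(f),np.full_like(f,yw),ax+28*np.cos(f)]))
    d=np.hypot(*(q-uv).T);k=d.argmin();return th[k],d[k]
E
python3 - <<'E'
from h import *
c=np.load("c1.npy",allow_pickle=True).item();p=np.load("p.npy")
uv=np.array([(214,364),(178,76),(733,80),(670,366),(640,244)])/1.56
def res(v):
    a=v[3];b=v[4]
    return (proj(c,U(v,[(-a,b,65),(a,b,65),(a,-b,65),(-a,-b,65),(0,-85,v[5])]))-uv).ravel()
r=least_squares(res,[*p,75,130,78]);print(r.x,r.fun.round(1));np.save("p2.npy",r.x[:3])
for ax in(61,65,69):
  print(ax,[angle(c,r.x,y,np.array(m)/1.56,ax) for y,m in((66,(308,244)),(30,(388,200)),(-6,(465,271)))])
print(U(r.x,[(0,66,65),(0,30,65),(0,-6,65),(0,-85,65)]))
E
```

```text
[5.75256881e+02 2.59771371e+01 3.41713108e-01 7.16066926e+01
 1.26040799e+02 8.54931422e+01] [ 1.2 -0.5 -0.9  0.3  1.1 -0.2 -1.2 -0.3 -0.1  0.4]
61 [(np.float64(1.205), np.float64(0.29537508253616135)), (np.float64(1.95), np.float64(0.5351793152699826)), (np.float64(0.7250000000000001), np.float64(0.4788201390005931))]
65 [(np.float64(1.23), np.float64(0.8545946979083906)), (np.float64(1.9600000000000002), np.float64(0.5154211549885271)), (np.float64(0.7649999999999999), np.float64(1.6648181743512451))]
69 [(np.float64(1.2550000000000001), np.float64(2.049519748330806)), (np.float64(1.9750000000000003), np.float64(0.4949509114934732)), (np.float64(0.8050000000000002), np.float64(2.8953115183049074))]
[[553.14017255  88.16114802  65.        ]
 [565.2038317   54.24259664  65.        ]
 [577.26749084  20.32404525  65.        ]
 [603.74052062 -54.1083314   65.        ]]
```

Call:
apply_moves --pt "-0.45 0 -0.45 0 0 0" --pt "-0.455 0.2 -0.45 0 0 0" --pt "0 0.4 0 0 0 0" --pt "0 0.18 0 0 0 0" --pt "0 0 0 0 0 0" --pt "0 0 0 0 0 0"

```text
clock: 3.28
eef_pos: [545.0, 84.2, 100.4]
tool_rot: [-1.57, 0.0, -2.795]
force: [-0.1, 1.0, 0.5]
width: 0.3
```

Call:
apply_moves --pt "0 0.025 0 0 0 0" --pt "0 0.025 0 0 0 0" --pt "0 0.025 0 0 0 0" --pt "0 0 0 0 0 0"

```text
clock: 3.78
eef_pos: [544.9, 85.1, 97.1]
tool_rot: [-1.571, -0.0, -2.794]
force: [-0.6, -0.8, 0.2]
width: 0.1
```

Call:
apply_moves --pt "0 0.025 0 0 0 0" --pt "0 0.025 0 0 0 0" --pt "0 0 0 0 0 0"

```text
clock: 4.15
eef_pos: [544.9, 85.1, 95.0]
tool_rot: [-1.571, -0.0, -2.794]
force: [0.9, -0.1, 0.5]
width: -0.0
```

Call:
apply_moves --pt "0 0.025 0 0 0 0" --pt "0 0.025 0 0 0 0" --pt "0 0 0 0 0 0"

```text
clock: 4.53
eef_pos: [544.9, 85.1, 93.0]
tool_rot: [-1.571, -0.0, -2.794]
force: [-0.4, -0.3, -0.0]
width: -0.1
```

Call:
apply_moves --pt "0 0.025 0 0 0 0" --pt "0 0.025 0 0 0 0" --pt "0 0 0 0 0 0"

```text
clock: 4.9
eef_pos: [544.9, 85.1, 91.0]
tool_rot: [-1.571, -0.0, -2.794]
force: [-0.3, -0.6, 0.4]
width: 0.3
```

Call:
apply_moves --pt "0 0.025 0 0 0 0" --pt "0 0.025 0 0 0 0" --pt "0 0 0 0 0 0"

```text
clock: 5.28
eef_pos: [545.1, 85.0, 89.3]
tool_rot: [-1.571, 0.0, -2.794]
force: [-0.6, 0.0, 3.2]
width: 0.1
```

Call:
apply_moves --pt "0 0.02 0 0 0 0" --pt "0 0.02 0 0 0 0" --pt "0 0 0 0 0 0"

```text
clock: 5.65
eef_pos: [545.1, 85.1, 87.9]
tool_rot: [-1.571, 0.0, -2.794]
force: [-0.9, -0.0, 5.6]
width: -0.1
```

Call:
apply_moves --pt "0 0.02 0 0 0 0" --pt "-0.05 0 0 0 0 0" --pt "-0.05 0 0 0 0 0" --pt "-0.05 0 0 0 0 0" --pt "-0.05 0 0 0 0 0"

```text
clock: 6.28
eef_pos: [552.2, 87.5, 87.2]
tool_rot: [-1.571, -0.001, -2.794]
force: [-1.9, -0.9, 7.7]
width: -0.1
```

Call:
apply_moves --pt "-0.05 0 0 0 0 0" --pt "-0.05 0 0 0 0 0" --pt "-0.05 0 0 0 0 0" --pt "-0.05 0 0 0 0 0" --pt "0 0 0 0 0 0"

```text
clock: 6.9
eef_pos: [560.1, 90.4, 87.3]
tool_rot: [-1.571, 0.0, -2.794]
force: [-2.2, -0.3, 7.2]
width: -0.1
```

Run:
```python
from h import *
s=read_state();c=calibration("wrist");i=get_image("wrist");print(s["eef_pos"],s["force"])
np.save("c2.npy",c,allow_pickle=True)
cv2.imwrite("pics/w2.png",i[:,:,::-1])
p=np.load("p2.npy");L=[(0,66,88),(0,30,93),(0,-6,93)]
q=proj(c,U(p,L));print(q.round(0).tolist())
```

```text
[560.12266867  90.3864706   87.26690725] [-2.19536077 -0.2667261   7.20109259]
[[249.0, 255.0], [310.0, 260.0], [371.0, 260.0]]
```

Call:
apply_moves --pt "-0.05 0 0 0 0 0" --pt "-0.05 0 0 0 0 0" --pt "-0.025 0 0 0 0 0" --pt "0 0 0 0 0 0" --pt "0 -0.2 0 0 0 0" --pt "0 -0.3 0.0 0 0 0" --pt "0 0 0.45 0 0 0" --pt "0.05 0 0.45 0 0 0" --pt "0 0 0 0 0 0" --pt "0 0 0 0 0 0"

```text
clock: 8.2
eef_pos: [574.8, 57.5, 106.4]
tool_rot: [-1.571, -0.001, -2.795]
force: [-0.4, 0.3, -0.1]
width: -0.0
```

Run:
```python
from h import *
s=read_state();c=calibration("wrist");i=get_image("wrist");print(s["eef_pos"],s["force"])
np.save("c3.npy",c,allow_pickle=True)
cv2.imwrite("pics/w3.png",i[:,:,::-1])
p=np.load("p2.npy")
for y in(66,30,-6):
  q=proj(c,U(p,[(28*np.sin(t-1.2),y,62.5+28*np.cos(t-1.2)) for t in(.4,1.2,1.6,2)]));print(y,q.round(1).tolist())
  for a in q: i[tuple(a.round().astype(int)[::-1])]=(255,0,0)
q=proj(c,U(p,[(0,30,85)]))[0].astype(int);x0=max(q[0]-130,0);y0=max(q[1]-90,0);print(x0,y0)
cv2.imwrite("pics/w3o.png",cv2.resize(i[y0:y0+190,x0:x0+260,::-1],None,fx=3,fy=3,interpolation=cv2.INTER_CUBIC))
```

```text
[574.79063969  57.51603267 106.3802211 ] [-0.39442656  0.25487099 -0.07263585]
66 [[199.4, 264.0], [195.4, 245.2], [195.1, 229.0], [196.2, 212.6]]
30 [[249.1, 264.3], [249.1, 245.5], [249.2, 229.3], [249.3, 212.9]]
-6 [[298.8, 264.5], [302.8, 245.7], [303.2, 229.5], [302.4, 213.1]]
119 151
```

View pics/w3o.png

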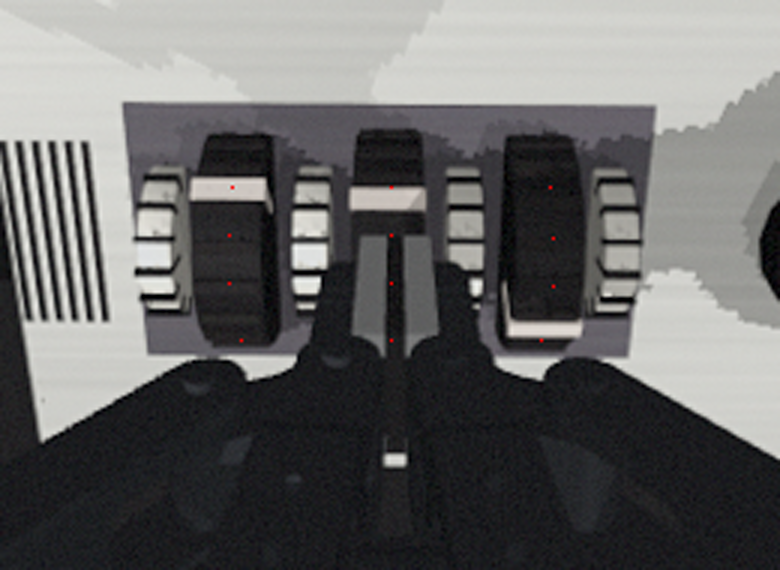

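```bash
cat >> h.py <<'E'
def prof(im,c,p,y,r,ax,th):  # brightness along an arc, radius r about axle height ax, averaged over y (list)
    g=cv2.cvtColor(im,cv2.COLOR_BGR2GRAY).astype(np.float32);f=th-1.2;o=0
    for yy in y:
        q=proj(c,U(p,np.c_[r*np.sin(f),np.full_like(f,yy),ax+r*np.cos(f)])).astype(np.float32)
        o=o+cv2.remap(g,q[:,0].reshape(1,-1),q[:,1].reshape(1,-1),cv2.INTER_LINEAR)[0]
    return o/len(y)
def line(im,c,p,y,ax,r=28):
    th=np.linspace(-.2,2.6,281);b=prof(im,c,p,np.linspace(y-5,y+5,11),r,ax,th)
    w=np.clip(b-(b.min()+b.max())/2,0,None);k=b.argmax();w[abs(th-th[k])>.25]=0
    return round((w*th).sum()/w.sum(),3)
E
python3 - <<'E'
from h import *
p=np.load("p2.npy");th=np.linspace(-.3,2.7,301)
from scipy.signal import find_peaks
for n in(1,3):
    c=np.load(f"c{n}.npy",allow_pickle=True).item();im=cv2.imread(f"pics/w{n}.png")
    for y in(66+18,48,12,-24):
        for yy in ((y,) ):
            b=prof(im,c,p,np.linspace(yy-2,yy+2,5),20,65,th);k,_=find_peaks(-b,prominence=25)
            print(n,y,th[k].round(2).tolist())
    for ax in(61,62.5,64,66,68):print(n,ax,[line(im,c,p,y,ax) for y in(66,30,-6)])
E
```

```text
1 84 [0.46, 0.83, 1.21, 1.61, 2.0, 2.42]
1 48 [0.41, 0.84, 1.19, 1.58, 1.98, 2.37]
1 12 [0.43, 0.81, 1.2, 1.59, 1.99, 2.39]
1 -24 [0.44, 0.82, 1.21, 1.6, 1.96, 2.34]
1 61 [np.float64(1.206), np.float64(1.97), np.float64(0.731)]
1 62.5 [np.float64(1.216), np.float64(1.975), np.float64(0.748)]
1 64 [np.float64(1.226), np.float64(1.981), np.float64(0.766)]
1 66 [np.float64(1.24), np.float64(1.988), np.float64(0.788)]
1 68 [np.float64(1.253), np.float64(1.995), np.float64(0.81)]
3 84 [0.49, 0.85, 1.2, 1.59, 1.98, 2.36]
3 48 [0.81, 1.21, 1.57, 1.99, 2.37]
3 12 [0.82, 1.19, 1.58, 1.96, 2.38]
3 -24 [-0.1, 0.83, 1.19, 1.59, 1.97, 2.35]
3 61 [np.float64(1.957), np.float64(1.879), np.float64(0.612)]
3 62.5 [np.float64(1.98), np.float64(1.901), np.float64(0.683)]
3 64 [np.float64(2.002), np.float64(1.924), np.float64(0.743)]
3 66 [np.float64(2.032), np.float64(1.954), np.float64(0.815)]
3 68 [np.float64(2.063), np.float64(1.984), np.float64(0.879)]
```

The ticks fall at 0.4·k in both views, so the pose is good. Left reads 1.98 (set), middle ≈1.99 and right ≈0.78. Middle is next, stroked toward the robot.

Call:
apply_moves --pt "0 0.12 0 0 0 0" --pt "0 0.12 0 0 0 0" --pt "0 0.025 0 0 0 0" --pt "0 0.025 0 0 0 0" --pt "0 0 0 0 0 0"

```text
clock: 8.88
eef_pos: [575.1, 57.8, 95.2]
tool_rot: [-1.571, 0.0, -2.794]
force: [-0.2, -0.1, 0.8]
width: -0.1
```

Call:
apply_moves --pt "0 0.025 0 0 0 0" --pt "0 0.025 0 0 0 0" --pt "0 0 0 0 0 0"

```text
clock: 9.25
eef_pos: [575.2, 57.7, 93.4]
tool_rot: [-1.571, 0.0, -2.794]
force: [-0.4, 1.1, 4.4]
width: -0.3
```

Call:
apply_moves --pt "0 0.02 0 0 0 0" --pt "0 0.015 0 0 0 0" --pt "0.05 0 0 0 0 0" --pt "0.05 0 0 0 0 0"

```text
clock: 9.75
eef_pos: [574.2, 57.3, 92.8]
tool_rot: [-1.57, 0.006, -2.793]
force: [3.4, 1.5, 5.0]
width: 0.1
```

Call:
apply_moves --pt "0.05 0 0 0 0 0" --pt "0.05 0 0 0 0 0" --pt "0.05 0 0 0 0 0" --pt "0.05 0 0 0 0 0" --pt "0.05 0 0 0 0 0" --pt "0.05 0 0 0 0 0" --pt "0.05 0 0 0 0 0" --pt "0.05 0 0 0 0 0"

```text
clock: 10.75
eef_pos: [558.8, 51.9, 92.8]
tool_rot: [-1.57, 0.006, -2.793]
force: [1.6, 1.6, 6.0]
width: -0.3
```

Call:
apply_moves --pt "0.05 0 0 0 0 0" --pt "0.05 0 0 0 0 0" --pt "0 0 0 0 0 0" --pt "0 -0.15 0 0 0 0" --pt "0 -0.15 0 0 0 0" --pt "-0.3 0 0 0 0 0" --pt "-0.23 0 0 0 0 0" --pt "0 0.1 0 0 0 0" --pt "0 0.1 0 0 0 0" --pt "0 0 0 0 0 0"

```text
clock: 12.0
eef_pos: [571.9, 56.6, 95.2]
tool_rot: [-1.571, -0.001, -2.794]
force: [-0.2, -0.1, 0.9]
width: 0.0
```

```bash
cat > look.py <<'E'
from h import *
import sys
n=sys.argv[1];ax=[float(v) for v in sys.argv[2:5]]
s=read_state();c=calibration("wrist");i=get_image("wrist")[:,:,::-1].copy();p=np.load("p2.npy")
np.save(f"c{n}.npy",c,allow_pickle=True);cv2.imwrite(f"pics/w{n}.png",i)
d=s["eef_pos"]-[p[0],p[1],0];C,S=np.cos(p[2]),np.sin(p[2])
print("tcp unit",(C*d[0]+S*d[1]).round(1),(-S*d[0]+C*d[1]).round(1),d[2].round(1),s["force"].round(1))
print([line(i,c,p,y,a) for y,a in zip((66,30,-6),ax)])
from scipy.signal import find_peaks
th=np.linspace(-.3,2.7,301)
for y in(84,48,12,-24):
    b=prof(i,c,p,np.linspace(y-2,y+2,5),20,65,th);k,_=find_peaks(-b,prominence=25);print(y,th[k].round(2).tolist())
E
python3 look.py 4 62.5 67.2 65
```

```text
tcp unit 7.1 30.0 95.2 [-0.2 -0.1  0.9]
[np.float64(1.978), np.float64(1.027), np.float64(0.771)]
84 [0.47, 0.83, 1.21, 1.58, 1.97, 2.36]
48 [0.5, 0.84, 1.22, 1.59, 1.98, 2.37]
12 [0.81, 1.19, 1.57, 1.99, 2.38]
-24 [-0.06, 0.82, 1.2, 1.58, 1.97, 2.35]
```

Call:
apply_moves --pt "0 0.025 0 0 0 0" --pt "0 0.025 0 0 0 0" --pt "0 0.025 0 0 0 0" --pt "0 0 0 0 0 0"

```text
clock: 12.55
eef_pos: [572.3, 56.6, 93.0]
tool_rot: [-1.571, -0.0, -2.794]
force: [-2.1, 0.7, 5.0]
width: 0.3
```

Call:
apply_moves --pt "0.05 0 0 0 0 0" --pt "0.05 0 0 0 0 0" --pt "0.05 0 0 0 0 0" --pt "0.05 0 0 0 0 0" --pt "0.05 0 0 0 0 0" --pt "0.05 0 0 0 0 0" --pt "0.05 0 0 0 0 0" --pt "0 0 0 0 0 0"

```text
clock: 13.55
eef_pos: [559.5, 52.1, 93.0]
tool_rot: [-1.571, 0.001, -2.794]
force: [1.2, 1.7, 5.8]
width: -0.3
```

Call:
apply_moves --pt "0 -0.15 0 0 0 0" --pt "0 -0.3 0 0 0 0" --pt "0.9 0 0 0 0 0" --pt "0.2 0 0 0 0 0" --pt "0 0 0 0 0 0" --pt "0 0 0 0 0 0"

```text
clock: 14.3
eef_pos: [519.1, 37.4, 110.9]
tool_rot: [-1.571, 0.001, -2.794]
force: [0.4, 0.2, -0.4]
width: 0.2
```

```bash
python3 look.py 5 62.5 67.2 65
```

```text
tcp unit -49.1 29.6 110.9 [ 0.4  0.2 -0.4]
[np.float64(2.0), np.float64(0.661), np.float64(0.771)]
84 [0.47, 0.84, 1.19, 1.6, 1.96, 2.36]
48 [0.43, 0.81, 1.2, 1.58, 2.0, 2.38]
12 [0.44, 0.82, 1.21, 1.59, 1.98, 2.33]
-24 [0.41, 0.8, 1.19, 1.58, 1.99, 2.35]
```

Call:
apply_moves --pt "-0.7 0 0 0 0 0" --pt "-0.65 0.15 0 0 0 0" --pt "0 0.2 0 0 0 0" --pt "0 0.04 0 0 0 0" --pt "0 0.025 0 0 0 0" --pt "0 0.025 0 0 0 0" --pt "0 0.015 0 0 0 0" --pt "0 0 0 0 0 0"

```text
clock: 15.35
eef_pos: [568.2, 55.4, 92.9]
tool_rot: [-1.571, -0.001, -2.794]
force: [-0.8, 1.0, 6.0]
width: 0.2
```

Call:
apply_moves --pt "0.05 0 0 0 0 0" --pt "0.05 0 0 0 0 0" --pt "0.05 0 0 0 0 0" --pt "0.0375 0 0 0 0 0" --pt "0 0 0 0 0 0"

```text
clock: 15.98
eef_pos: [562.0, 53.1, 92.9]
tool_rot: [-1.571, 0.001, -2.794]
force: [1.9, 2.7, 5.8]
width: -0.0
```

Call:
apply_moves --pt "0 -0.15 0 0 0 0" --pt "0 -0.3 0 0 0 0" --pt "0.9 0 0 0 0 0" --pt "0.3 0 0.0 0 0 0" --pt "0 0 0 0 0 0" --pt "0 0 0 0 0 0"

```text
clock: 16.73
eef_pos: [517.9, 36.8, 110.7]
tool_rot: [-1.571, 0.002, -2.794]
force: [1.3, 0.1, 0.3]
width: 0.0
```

```bash
python3 look.py 6 62.5 67.2 65
```

```text
tcp unit -50.4 29.5 110.7 [1.3 0.1 0.3]
[np.float64(2.0), np.float64(0.398), np.float64(0.772)]
84 [0.43, 0.81, 1.2, 1.6, 1.96, 2.36]
48 [0.39, 0.82, 1.2, 1.58, 2.01, 2.38]
12 [0.46, 0.83, 1.21, 1.59, 1.95, 2.34]
-24 [0.42, 0.8, 1.19, 1.58, 1.99, 2.35]
```

Call:
apply_moves --pt "-0.5 0 0.45 0 0 0" --pt "-0.485 0 0.44 0 0 0" --pt "0 0.2 0 0 0 0" --pt "0 0.19 0 0 0 0" --pt "0 0 0 0 0 0" --pt "0 0 0 0 0 0"

```text
clock: 17.52
eef_pos: [565.2, 16.9, 94.9]
tool_rot: [-1.571, -0.0, -2.793]
force: [-0.6, 0.9, -0.4]
width: -0.0
```

Call:
apply_moves --pt "0 0.025 0 0 0 0" --pt "0 0.025 0 0 0 0" --pt "0 0 0 0 0 0"

```text
clock: 17.9
eef_pos: [565.7, 16.4, 93.0]
tool_rot: [-1.571, 0.0, -2.794]
force: [-0.3, -0.5, 0.6]
width: -0.3
```

Call:
apply_moves --pt "0 0.025 0 0 0 0" --pt "0 0.015 0 0 0 0" --pt "0 0 0 0 0 0"

```text
clock: 18.27
eef_pos: [565.6, 16.4, 91.2]
tool_rot: [-1.571, -0.0, -2.794]
force: [-0.2, -0.2, -0.4]
width: -0.1
```

Call:
apply_moves --pt "0 0.025 0 0 0 0" --pt "0 0.015 0 0 0 0" --pt "0 0 0 0 0 0"

```text
clock: 18.65
eef_pos: [565.8, 16.4, 89.9]
tool_rot: [-1.571, 0.0, -2.794]
force: [0.7, 0.3, 2.5]
width: 0.0
```

Call:
apply_moves --pt "0 0.025 0 0 0 0" --pt "0 0.015 0 0 0 0" --pt "0 0 0 0 0 0"

```text
clock: 19.02
eef_pos: [565.8, 16.4, 88.4]
tool_rot: [-1.571, 0.0, -2.794]
force: [-1.5, -0.7, 6.7]
width: -0.1
```

Call:
apply_moves --pt "-0.05 0 0 0 0 0" --pt "-0.05 0 0 0 0 0" --pt "-0.05 0 0 0 0 0" --pt "-0.05 0 0 0 0 0"

```text
clock: 19.52
eef_pos: [572.7, 18.8, 88.4]
tool_rot: [-1.571, -0.001, -2.794]
force: [-2.8, -1.0, 6.7]
width: 0.1
```

Call:
apply_moves --pt "-0.05 0 0 0 0 0" --pt "-0.05 0 0 0 0 0" --pt "-0.05 0 0 0 0 0" --pt "-0.05 0 0 0 0 0" --pt "-0.05 0 0 0 0 0" --pt "-0.05 0 0 0 0 0" --pt "-0.05 0 0 0 0 0" --pt "0 0 0 0 0 0"

```text
clock: 20.52
eef_pos: [586.4, 23.7, 88.4]
tool_rot: [-1.57, 0.0, -2.794]
force: [-0.9, 0.3, 5.3]
width: -0.2
```

Call:
apply_moves --pt "0 -0.15 0 0 0 0" --pt "0 -0.4 0 0 0 0" --pt "0.7 0 0 0 0 0" --pt "0.7 0 0.0 0 0 0" --pt "0 0 0 0 0 0" --pt "0 0 0 0 0 0"

```text
clock: 21.28
eef_pos: [535.0, 5.2, 110.9]
tool_rot: [-1.57, 0.002, -2.794]
force: [0.5, -0.8, -0.0]
width: -0.0
```

```bash
python3 look.py 7 62.5 67.2 63
```

```text
tcp unit -44.9 -6.1 110.9 [ 0.5 -0.8 -0. ]
[np.float64(2.0), np.float64(0.393), np.float64(1.57)]
84 [0.46, 0.84, 1.2, 1.59, 1.98, 2.38]
48 [0.42, 0.82, 1.21, 1.59, 1.98, 2.4]
12 [0.44, 0.83, 1.19, 1.6, 1.96, 2.35]
-24 [0.45, 0.81, 1.2, 1.58, 1.97, 2.37]
```

Run:
```python
import cv2
i=cv2.imread("pics/w7.png");cv2.imwrite("pics/w7z.png",cv2.resize(i[60:310,100:500],None,fx=2,fy=2,interpolation=cv2.INTER_CUBIC))
```

```text
(no output)
```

View pics/w7z.png

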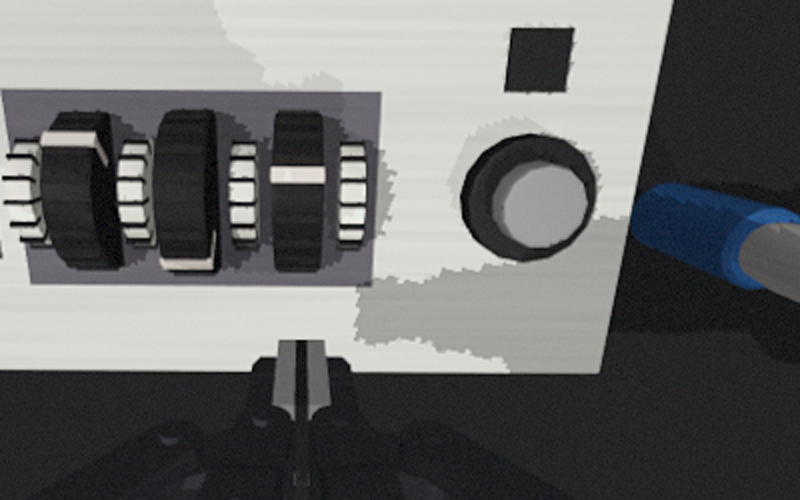

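Lines read left at the 5 tick, middle at 1 and right at 4. The key top centre is at about (370,163) px. I'll check the pen's clearance and the key's height before going over.

Run:
```python
from h import *
p=np.load("p2.npy");C,S=np.cos(p[2]),np.sin(p[2])
un=lambda w:(C*(w[0]-p[0])+S*(w[1]-p[1]),-S*(w[0]-p[0])+C*(w[1]-p[1]))
print("pen",un(ray(calibration("scene"),(195.4,159),124)))
c=np.load("c7.npy",allow_pickle=True).item()
for z in(75,80,85,90):print(z,un(ray(c,(370.5,163),z)))
```

```text
pen (np.float64(-21.088452969685605), np.float64(-177.43811446105263))
75 (np.float64(-2.416823530399274), np.float64(-88.62449528468649))
80 (np.float64(-1.3952127773314906), np.float64(-86.32931098920841))
85 (np.float64(-0.37360202426361155), np.float64(-84.0341266937304))
90 (np.float64(0.6480087288042711), np.float64(-81.73894239825238))
```

Call:
apply_moves --pt "-0.4 0 0.7 0 0 0" --pt "-0.4 0 0.7 0 0 0" --pt "-0.32 0 0.57 0 0 0" --pt "0 0.2 0 0 0 0" --pt "0 0.2 0 0 0 0" --pt "0 0 0 0 0 0" --pt "0 0 0 0 0 0"

```text
clock: 22.2
eef_pos: [602.3, -53.1, 94.1]
tool_rot: [-1.571, -0.0, -2.793]
force: [-0.2, -1.1, -0.6]
width: -0.1
```

Call:
apply_moves --pt "0 0.04 0 0 0 0" --pt "0 0.04 0 0 0 0" --pt "0 0.04 0 0 0 0" --pt "0 0 0 0 0 0"

```text
clock: 22.7
eef_pos: [602.6, -54.0, 89.2]
tool_rot: [-1.571, -0.0, -2.794]
force: [0.1, -0.1, -0.0]
width: -0.2
```

Call:
apply_moves --pt "0 0.025 0 0 0 0" --pt "0 0.025 0 0 0 0" --pt "0 0.025 0 0 0 0" --pt "0 0 0 0 0 0"

```text
clock: 23.2
eef_pos: [602.7, -54.0, 86.4]
tool_rot: [-1.571, 0.0, -2.794]
force: [-0.6, -0.3, 1.7]
width: 0.1
```

Call:
apply_moves --pt "0 0.025 0 0 0 0" --pt "0 0.025 0 0 0 0" --pt "0 0 0 0 0 0"

```text
clock: 23.58
eef_pos: [602.7, -54.0, 84.4]
tool_rot: [-1.571, 0.0, -2.794]
force: [-0.9, 0.0, 2.9]
width: -0.1
```

Call:
apply_moves --pt "0 0.025 0 0 0 0" --pt "0 0 0 0 0 0"

```text
clock: 23.82
eef_pos: [602.7, -54.0, 83.4]
tool_rot: [-1.571, 0.0, -2.794]
force: [-1.0, 0.2, 3.8]
width: -0.3
```

Call:
apply_moves --pt "0 0.025 0 0 0 0" --pt "0 0 0 0 0 0"

```text
clock: 24.08
eef_pos: [602.8, -54.0, 82.4]
tool_rot: [-1.571, 0.0, -2.794]
force: [-0.5, 0.2, 3.9]
width: 0.1
```

Call:
apply_moves --pt "0 0.02 0 0 0 0" --pt "0 0 0 0 0 0"

```text
clock: 24.32
eef_pos: [602.7, -54.0, 81.6]
tool_rot: [-1.571, 0.0, -2.794]
force: [-1.2, -0.3, 4.9]
width: -0.3
```

Call:
apply_moves --pt "0 0.0125 0 0 0 0" --pt "0 0 0 0 0 0"

```text
clock: 24.58
eef_pos: [602.8, -54.0, 81.1]
tool_rot: [-1.571, 0.0, -2.794]
force: [-1.1, 0.4, 4.6]
width: -0.1
```

Call:
apply_moves --pt "0 0.0125 0 0 0 0" --pt "0 0 0 0 0 0"

```text
clock: 24.82
eef_pos: [602.8, -54.0, 81.1]
tool_rot: [-1.571, 0.0, -2.794]
force: [-1.4, 0.4, 8.1]
width: -0.1
```

Call:
apply_moves --pt "0 0.0075 0 0 0 0" --pt "0 0 0 0 0 0"

```text
clock: 25.08
eef_pos: [602.8, -54.0, 81.0]
tool_rot: [-1.571, 0.0, -2.794]
force: [-2.0, -0.5, 10.1]
width: 0.2
```

The force has risen to 10 N while z no longer falls, so the key is at its stop. I'll hold briefly, release, back off to the side and check.

Call:
apply_moves --pt "0 0 0 0 0 0" --pt "0 0 0 0 0 0" --pt "0 -0.05 0 0 0 0" --pt "0 -0.1 0 0 0 0" --pt "0 -0.4 0 0 0 0" --pt "0.4 -0.4 -0.7 0 0 0" --pt "0.6 0 -0.7 0 0 0" --pt "0.1 0 -0.5 0 0 0" --pt "0 0 0 0 0 0" --pt "0 0 0 0 0 0"

```text
clock: 26.32
eef_pos: [537.0, 1.8, 118.3]
tool_rot: [-1.57, 0.001, -2.794]
force: [0.6, 0.2, 0.1]
width: 0.0
```

```bash
python3 look.py 8 62.5 67.2 63; cp pics/w8.png pics/w8v.png
```

```text
tcp unit -44.2 -9.9 118.3 [0.6 0.2 0.1]
[np.float64(1.999), np.float64(0.39), np.float64(1.564)]
84 [0.48, 0.82, 1.2, 1.6, 1.97, 2.38]
48 [0.43, 0.83, 1.2, 1.6, 1.98, 2.34]
12 [0.44, 0.81, 1.21, 1.58, 1.98, 2.35]
-24 [0.46, 0.81, 1.19, 1.59, 1.99, 2.37]
```

View pics/w8v.png

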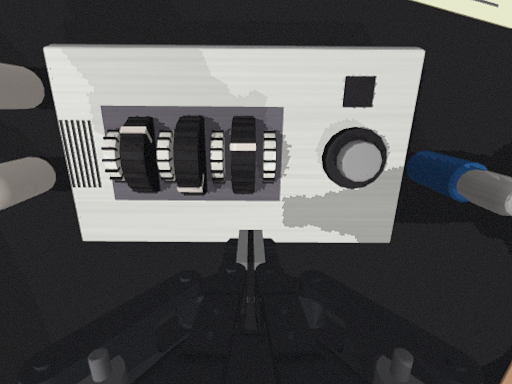

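The wheels are unchanged at 5, 1, 4, and the key is up again at (358,159). The pen and bottles stand, and the tool touches nothing.

```bash
python3 -c "
from cell import *
print(finish_job())"
```

```text
the job is handed in; nothing more can be done
None
```

I set the three wheels to 5, 1, 4, then pressed the load key fully down, let it go and handed the job in at about 26 s of the 72 s allowed. No verdict is reported on hand-in.

- **Wheels:** the last wrist picture, taken after the key press, reads 2.00, 0.39 and 1.56 rad against targets of 2.0, 0.4 and 1.6. The cheek ticks read within about 0.05 rad of nominal, apart from the foreshortened digit-1 tick (up to 0.08). The highest wheel press read at the end of a move was 7.7 N, against the 14 N limit.
- **Key:** its force rose to 10 N while the tool stopped sinking at about 81 mm, so it was against its stop. It looked up again afterwards, with the tool clear at about zero force.
- **Bottles and pen:** both still stood in that last picture.
- **Cup:** it was out of that last view, so I did not check it at the end. The arm did not go near it.

No check failed. The only early disagreement was in the middle and right wheel angles between two views. It came from not knowing the axle heights, and went away once I had found those by touch.

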